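Release the repair panel: back off the knurled clamp ring two turns

ROBOT

A 7-joint arm with a two-finger parallel gripper is mounted at the origin on the work surface. World frame = base frame: x ahead of the robot, y to its left, z up, the work surface at z = 0. Lengths are in m, angles in rad, forces in N, time in s.
With the tool pointing down it reaches from about 0.425 to 0.925 m from the base axis. Payload 6.8 kg.
Tool frame: the origin (TCP) lies at the very end of the fingers, on their centre line; the grasp point (between the pads) lies grasp_offset behind it (grasp_offset is the distance from the TCP to the grasp point, in m); z points along the fingers, y is the direction in which the jaws open and shut (so a half turn about z gives the same grasp; the last joint's range is limited). The gripper opens to 85 mm and grips with 20 to 120 N. Pads are 22 mm wide; open, the fingers measure 114 mm over their backs; the gripper's body (76 mm by 85 mm) begins 54 mm behind the grasp point. The pads swing forward as they close: fully open they stand 13 mm farther back than shut.
Start: joints at [-1.443, 0.477, 0.022, 1.555, -0.011, 1.109, -0.083], TCP at [0.158, 0.656, 0.231] pointing down, gripper open.
Joint ranges: [-2.96, 2.96], [-0.34, 2.1], [-1.41, 1.46], [0.24, 2.44], [-1.37, 4.51], [0.17, 1.92], [-2.96, 2.96]. Speed limits (rad/s): [2.39, 2.39, 3.14, 3.14, 3.14, 3.14, 3.14].

INTERFACE

Orientations are given as a unit quaternion [w, x, y, z].
In Python, from station import * gives the robot as it stands.
- The arm moves only by the shell command python3 -m handwheel 'ROWS' [FORCE]. ROWS is JSON, one flat list of numbers, 7 for each row, row after row: the shift along the world's x, y, z in cm, then the turn, a rotation vector about the world's x, y, z in degrees, then the opening, from 0 (shut) to 1 (fully open). In form: [tx, ty, tz, ax, ay, az, fingers, tx, ty, tz, ax, ay, az, fingers, ...]. A call has 1 to 8 rows; each row is the pose to reach, as a shift and turn from the pose measured when the call began; what a row does not reach only later rows make up. A row lasts 1/12 s, in which the tool goes at most 41.7 mm and 7.16 degrees, less where a joint would pass 70% of its speed; a pose out of reach is approached as far as the arm can. A call with a gripper value outside its range is refused whole. The fingers move at their own pace and stop on an object; FORCE is the grip in N (left out, the last holds). Time passes only in rows, so rows that repeat a pose let the fingers close. It gives the time, the measured TCP pose, the force and the opening at its end, in the units of the state.
- get_obs(): the state, without advancing time (a new reading comes with each control period).
- read_camera(name): name is "scene" or "side" or "wrist"; returns the picture (400x640x3 uint8, red, green, blue); there is no depth.
- camera_info(name): a dict with "fx", "fy", "cx", "cy" (pixels), "R" (3x3) and "t" (3): a world point X has camera coordinates R X + t; the wrist camera has in their place "mount" (4x4, takes a point from camera to tool coordinates, whose origin is the TCP and whose axes are the flange's). Camera axes: x right, y down, z forward; pixel columns grow to the right and rows downward; lengths in m; the calibration is good to about 2 mm. A picture is of the moment at which its call begins: read the wrist's pose just before it. camera_info takes no time and is no camera call.
- hand_in(): hands the job in, once; it reports no verdict.
The state is a dict: "t": time; "q": joint angles; "joint_vel": joint speeds; "joint_torque": joint torques, N m; "eef_pos": TCP position; "tool_rot": TCP orientation; "contact_force": force on the tool from outside, world axes, zero at the start; "torque": the same for the moment, N m; "gripper_width": opening from 0.0 (shut) to 1.0 (fully open).
Only numpy, scipy, OpenCV 4.12 (cv2) and the standard library are available. Lean on these libraries where they do the work, as an engineer would, in place of code of your own. Each camera call takes 0.05 s, during which the arm holds its last target. There are 200 camera calls.

TASK

With a fingertip on the knurled rim, loosen the clamp ring by two full turns (counter-clockwise seen from above), stopping with its white mark back at the red pointer. Then, with a fingertip, push the freed panel along its channel, away from the clamp, until it rests against the blue end stop. Grasp and lift nothing, keep the panel flat on the jig, and leave everything else where it stands.

Things in the scene. Friction and masses are not known exactly. Their poses are not given: they have to be found in the camera images.
- jig: Fixed clamping jig: aluminium plate, top 10 mm above the table. Origin on the table below the axis of the upright stud (18 mm thick, top at 88 mm). In its frame (mm) the plate spans x -100 to 200, y -95 to 205. On its +y side a channel runs along x, open at the -x end nearest the robot, between blue rails 7 mm tall, 6 wide, at y 66 and 188. Yaw within 0.45 rad.
- stop (a point): Middle of the near face of the blue end stop (116 mm long, 18 mm tall) across the far end of the channel: jig x 182, y 127 mm, on the plate's top. The panel's front edge comes to rest against it.
- ring_center (a point): Centre of the knurled ring, half-way up. Dark steel disc 22 mm tall, 86 mm across, with 8 upright ribs 45 degrees apart on its rim (12 mm round bars, standing out 9 mm: 104 mm over the ribs). White radial mark on its top, midway between two ribs. Tight, its underside is 42 mm above the table; it rises 5 mm per full turn of loosening. Turning takes about 1.2 N at the rim; it stays where left.
- ring (a joint): Angle of the knurled ring in rad, growing as it is loosened (counter-clockwise seen from above): 0 tight, with the white mark at the red pointer (jig +y side); 2 pi per full turn. Starts within 0.3 rad of 0; two full turns loose is 4 pi, and it can be turned too far.
- foot (a point): Underside centre of the rubber clamp foot (14 mm square, at jig x 0, y 86 mm) below the end of the grey clamp arm. The arm lies under the ring, 24 mm wide, from the stud to jig y 96, underside 30 and top 40 mm above the table when tight, red pointer on top; it rises with the ring and does not turn. Tight, the foot stands inside the panel's rim and bars it; two turns loose it is 10 mm higher and clears.
- panel: Loose sample panel in the channel: shallow white pan with grey rim, 140 mm (x, along the channel) by 110 by 14 mm tall, 0.35 kg; rim 6 mm thick, 9.5 mm above the 4.5 mm floor. Origin: centre of its underside. Starts at jig x 52, y 127 mm, its robot-side rim just behind the clamp foot, 60 mm short of the end stop; at the stop its centre is at jig x 112 mm, clear of the foot.
- sanding_block: Bystander: sanding block, orange and cork, 40 x 70 x 28 mm, lying on the jig plate beyond the ring; origin at the centre of its underside.
- tape_roll: Bystander: red roll of tape, 90 mm across, 48 mm tall; origin at the centre of its underside.
- drink_can: Bystander: bare metal drinks can, 66 mm across, 120 mm tall; origin at the centre of its underside.
- hardener: Bystander: white bottle with a red cap, 52 mm across, 120 mm tall; origin at the centre of its underside.
- mixing_cup: Bystander: grey mixing cup, 76 mm across, 60 mm tall, standing on the jig plate beyond the ring; origin at the centre of its underside.
- spreader: Bystander: flat yellow filler spreader, 100 x 60 x 4 mm; origin at the centre of its underside.
- putty_knife: Bystander: putty knife about 200 mm long, lying flat; origin on its underside near mid-length.
Not all that is in view belongs to the job. Several things have the shape of the panel; the one meant has the colours described above.

How it is judged:
On the way, in this order (a step that is already met when the one before it is completed fails the run):
1. the ring is loosened by two full turns (within 0.55 rad) while the panel is still in its place (value of joint ring between 12.0164 and 13.1164 rad and distance of panel from where it was at the start of the episode below 0.012 m), for 0.2 s.
2. the panel has been pushed up to the end stop (x of panel in the frame of jig above 0.107 m), for 0.2 s.
At the end, for the whole second after the job is handed in: The ring stands two full turns loose (white mark within 0.55 rad of the red pointer) and still; the panel lies flat and still in its channel, within 5 mm of the end stop; all bystanders are where they were (within 25 mm) (value of joint ring between 12.0164 and 13.1164 rad and velocity of joint ring between -0.05 and 0.05 rad/s and x of panel in the frame of jig above 0.107 m and z of panel in the frame of jig below 0.013 m and angle between panel's own z axis and vertical below 0.05 rad and linear speed of panel below 0.01 m/s); the robot touches nothing.
It fails at once if the panel is lifted or tipped (z of panel in the frame of jig above 0.017 m or angle between panel's own z axis and vertical above 0.12 rad).
It fails at once if the panel is dragged out before the ring is loosened (value of joint ring below 11.9664 rad and distance of panel from where it was at the start of the episode above 0.015 m).
It fails at once if a bystander is moved or lifted (distance of any of sanding_block, tape_roll, drink_can, hardener, mixing_cup, spreader, putty_knife from where it was at the start of the episode above 0.025 m).
It also fails if it takes over 72 s, if anything falls off the work surface, if the arm or the gripper's body presses on something with over 40 N, if the wrist force passes 120 N, or if a joint passes its speed limit or range.

## Working session

There is one attempt and no reset: what is moved stays moved. The work goes in short steps, Python scripts to look and compute and a shell command to move; the robot and the scene stay as the last step left them, time stands still between calls to the robot, and variables do not carry over. Pictures are saved under pics/ and viewed, on a budget of 10 in all, crops included, one or two more only if the job needs it, and the job is handed in when it is done.

```bash
mkdir -p pics; ls; python3 - <<'E'
from station import *
import cv2, numpy as np
o=get_obs(); print(o)
for n in ("scene","side"):
    c=camera_info(n); print(n,{k:np.round(v,4).tolist() for k,v in c.items()})
    cv2.imwrite(f"pics/{n}0.png",read_camera(n)[:,:,::-1])
c=camera_info("wrist");print({k:np.round(v,4).tolist() for k,v in c.items()})
E
```

```text
pics
{'t': 0.0, 'q': array([-1.44312546,  0.47782465,  0.02234047,  1.55645782, -0.01151547,
        1.10929087, -0.08310455]), 'joint_vel': array([ 0.00010446,  0.00049307,  0.00155267,  0.00074259, -0.00087749,
        0.0017765 , -0.00080988]), 'joint_torque': array([ 1.09089822e-04, -5.96446252e+01,  1.60771362e+00, -2.81198019e+01,
        1.23279059e-02,  9.53895069e-03, -8.44417144e-06]), 'eef_pos': array([0.15754687, 0.65574456, 0.23030657]), 'tool_rot': array([-4.65161746e-05,  1.17607850e-01,  9.93059684e-01, -9.25154283e-04]), 'contact_force': array([1.2619671 , 0.44124404, 0.01364612]), 'torque': array([ 0.01645026, -0.03996419, -0.00053984]), 'gripper_width': 1.0018625088470747}
scene {'fx': 519.6295, 'fy': 519.6295, 'cx': 319.8526, 'cy': 195.7294, 'R': [[-0.611, 0.7916, 0.0065], [0.4086, 0.3224, -0.8538], [-0.678, -0.5191, -0.5205]], 't': [0.4141, -0.119, 1.8263]}
side {'fx': 502.8639, 'fy': 502.8639, 'cx': 316.6454, 'cy': 201.6258, 'R': [[0.9961, -0.0884, -0.0022], [-0.0446, -0.481, -0.8756], [0.0763, 0.8722, -0.4831]], 't': [-0.5615, 0.0418, 1.3903]}
{'fx': 313.3406, 'fy': 313.3406, 'cx': 325.3896, 'cy': 199.3283, 'mount': [[-0.0004, -0.9531, -0.3028, 0.0778], [1.0, -0.0005, 0.0, -0.0007], [-0.0001, -0.3028, 0.9531, -0.142], [0.0, 0.0, 0.0, 1.0]]}
```

View pics/scene0.png

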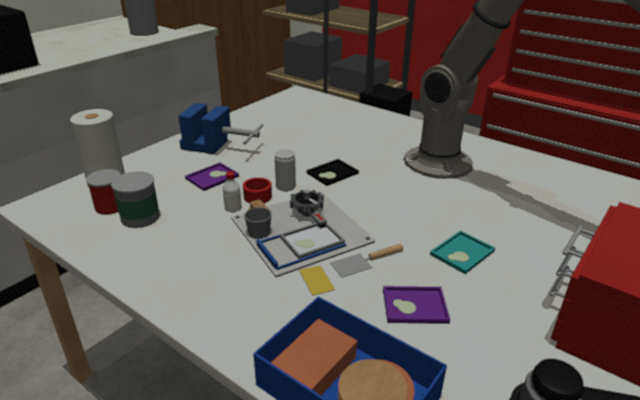

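View pics/side0.png

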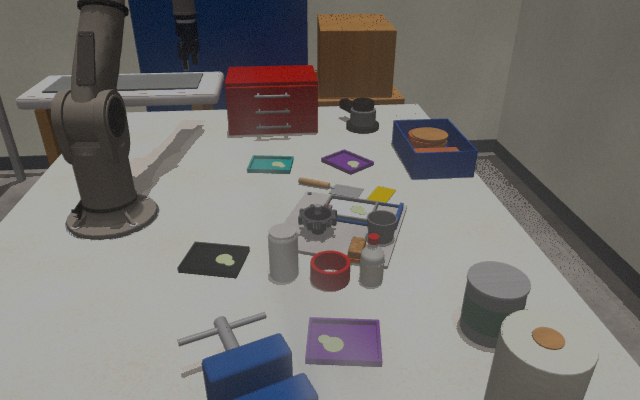

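Scene picture: the jig is at about (305,230), with the ring at (307,203) and the white pan with a grey rim at (312,240) in its channel. Lookalikes for the panel are purple (212,176), black (332,172), teal (463,251) and purple (417,304). By the description I choose the white and grey one at (312,240). Side picture: the ring is at (318,220) and the panel at (358,210). Next is a close crop of both views to check.

```bash
python3 - <<'E'
import cv2, numpy as np
a=cv2.imread("pics/scene0.png")[175:280,225:385]; b=cv2.imread("pics/side0.png")[180:265,270:415]
a=cv2.resize(a,(800,525),interpolation=cv2.INTER_CUBIC)[:,:]
b=cv2.resize(b,(800,469),interpolation=cv2.INTER_CUBIC)
s=np.vstack([cv2.resize(a,(480,315)),cv2.resize(b,(480,281))]); cv2.imwrite("pics/c1.png",s)
E
```

```text
(no output)
```

View pics/c1.png

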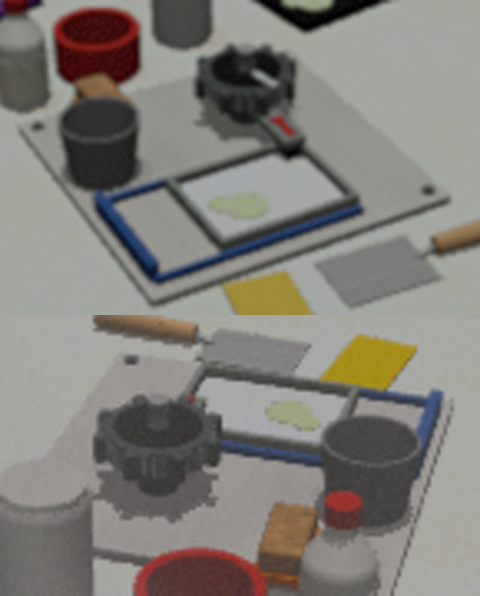

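```bash
cat > h.py <<'E'
from station import *
import numpy as np, cv2
from scipy.spatial.transform import Rotation as Rn
def cam(n,o=None):
    c=camera_info(n); K=np.array([[c["fx"],0,c["cx"]],[0,c["fy"],c["cy"]],[0,0,1]])
    if n=="wrist":
        q=o["tool_rot"]; T=np.eye(4); T[:3,:3]=Rn.from_quat(np.r_[q[1:],q[0]]).as_matrix(); T[:3,3]=o["eef_pos"]
        W=np.linalg.inv(T@np.array(c["mount"])); return K,W[:3,:3],W[:3,3]
    return K,np.array(c["R"]),np.array(c["t"])
def ray(C,uv,z):
    K,R,t=C; p=-R.T@t; d=(np.linalg.inv(K)@np.c_[uv,np.ones(len(uv))].T).T@R
    return p+d*((z-p[2])/d[:,2])[:,None]
def proj(C,X):
    K,R,t=C; c=np.atleast_2d(X)@R.T+t; c=c@K.T; return c[:,:2]/c[:,2:]
def fit(j,w):  # jig xy -> world xy
    j=np.array(j,float);w=np.array(w)[:,:2]; a=j-j.mean(0);b=w-w.mean(0)
    th=np.arctan2((a[:,0]*b[:,1]-a[:,1]*b[:,0]).sum(),(a*b).sum()); c,s=np.cos(th),np.sin(th); R=np.array([[c,-s],[s,c]])
    p=w.mean(0)-R@j.mean(0); return th,p,np.abs(w-(j@R.T+p)).max(1)
E
python3 - <<'E'
from h import *
uv=np.array([[20,125],[153,303],[447,200]])/3+[225,175]
w=ray(cam("scene"),uv,.01); print(w.round(3))
print(fit([[.2,-.095],[.2,.205],[-.1,.205]],w))
uv=np.array([[160,410]])/3.31+[270,180-95.2]
print(ray(cam("side"),uv,.064))
o=get_obs();print(Rn.from_quat(np.r_[o["tool_rot"][1:],o["tool_rot"][0]]).as_matrix().round(3))
E
```

```text
[[ 0.701 -0.305  0.01 ]
 [ 0.818 -0.028  0.01 ]
 [ 0.549  0.085  0.01 ]]
(np.float64(-0.40664811682323426), array([ 0.55593602, -0.13936778]), array([0.0012201 , 0.00232347, 0.00354358]))
[[ 0.55770776 -0.11906809  0.064     ]]
[[-0.972  0.234 -0.   ]
 [ 0.234  0.972 -0.002]
 [-0.    -0.002 -1.   ]]
```

```bash
python3 -m handwheel '[28,-16,2,0,0,-50,0, 28,-16,2,0,0,-50,0, 28,-16,2,0,0,-50,0, 28,-16,2,0,0,-50,0, 28,-16,2,0,0,-50,0, 28,-16,2,0,0,-50,0, 28,-16,2,0,0,-50,0, 28,-16,2,0,0,-50,0]' 20
python3 - <<'E'
from h import *
print(get_obs()["q"].round(3))
E
```

```text
t: 0.77
eef_pos: [0.4409, 0.4928, 0.2504]
tool_rot: [0.0, 0.53, 0.848, -0.001]
contact_force: [-0.0, 0.7, -0.7]
gripper_width: 0.001
[-1.143  0.449  0.291  1.584 -0.137  1.132 -0.368]
```

```bash
python3 -m handwheel '[16,-28,0,0,0,-49,0, 16,-28,0,0,0,-49,0, 16,-28,0,0,0,-49,0, 16,-28,0,0,0,-49,0, 16,-28,0,0,0,-49,0, 16,-28,0,0,0,-49,0, 16,-28,0,0,0,-49,0, 16,-28,0,0,0,-49,0]'
python3 -m handwheel '[2,-29,0,0,0,0,0, 2,-29,0,0,0,0,0, 2,-29,0,0,0,0,0, 2,-29,0,0,0,0,0, 2,-29,0,0,0,0,0, 2,-29,0,0,0,0,0, 2,-29,0,0,0,0,0, 2,-29,0,0,0,0,0]'
python3 - <<'E'
from h import *
o=get_obs(); print(o["q"].round(3),o["t"]); I=read_camera("wrist")[:,:,::-1]; cv2.imwrite("pics/w1.png",I); np.save("o1.npy",np.r_[o["eef_pos"],o["tool_rot"]])
E
```

```text
t: 1.43
eef_pos: [0.6017, 0.2096, 0.2502]
tool_rot: [0.0, 0.836, 0.548, -0.001]
contact_force: [1.2, -0.4, 0.2]
gripper_width: 0.002
t: 2.1
eef_pos: [0.6202, -0.0916, 0.2508]
tool_rot: [0.003, 0.84, 0.543, -0.003]
contact_force: [-1.1, -1.1, 0.8]
gripper_width: 0.001
[-0.411  0.431  0.622  1.687 -0.267  1.112 -0.136] 2.1
```

View pics/w1.png

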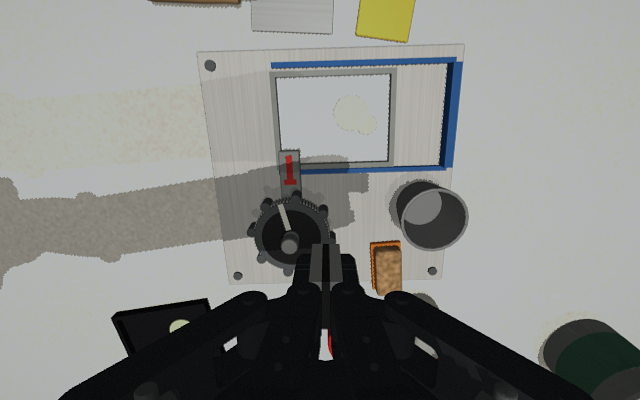

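Wrist picture: the plate corners are at (197,51), (464,44) and (230,284). The ring is at (291,235), with the white mark at (283,217) and the red pointer at (290,168). The panel's rim spans (273,70) to (395,165), the cup is at (430,215), and the shut fingertips are at about (326,260), roughly 16 mm across.

```bash
python3 - <<'E'
from h import *
a=np.load("o1.npy"); o=dict(eef_pos=a[:3],tool_rot=a[3:]); C=cam("wrist",o)
w=ray(C,[[197,51],[464,44],[230,284]],.01)
th,p,r=fit([[-.1,.205],[.2,.205],[-.1,-.095]],w); print(th,p,r)
s=ray(C,[[290,243]],.088)[0]; print("stud",s)
m=ray(C,[[283,217]],.064)[0]; d=m[:2]-p; print("mark ang rel pointer",np.degrees(np.arctan2(d[1],d[0])-th)-90)
print("stop",p+np.array([[np.cos(th),-np.sin(th)],[np.sin(th),np.cos(th)]])@[.182,.127])
# ring check: dark blob at z=.064
S=cam("scene"); print("can",ray(S,[[285,187]],0),"cup",ray(C,[[440,185]],.07), "tape",ray(S,[[258,198]],0))
E
```

```text
-0.39428405075006495 [ 0.55460774 -0.14488992] [0.00126547 0.00303011 0.00176463]
stud [ 0.55684444 -0.14037517  0.088     ]
mark ang rel pointer 18.77375440834669
stop [ 0.77142992 -0.0975492 ]
can [[ 0.46423914 -0.30633064  0.        ]] cup [[ 0.72715605 -0.152053    0.07      ]] tape [[ 0.56708409 -0.32778842  0.        ]]
```

```bash
python3 -m handwheel '[-7,0,-2,0,0,-50,0, -13,-2,-5,0,0,-50,0, -13,-2,-9,0,0,-50,0, -13,-2,-9,0,0,-50,0, -13,-2,-9,0,0,-50,0, -13,-2,-9,0,0,-50,0, -13,-2,-9,0,0,-50,0, -13,-2,-9,0,0,-50,0]'
python3 -m handwheel '[0,0,0,0,0,-40,0, 0,0,0,0,0,-40,0, 0,0,0,0,0,-40,0, 0,0,0,0,0,-40,0, 0,0,0,0,0,-40,0, 0,0,0,0,0,-40,0, 0,0,0,0,0,-40,0, 0,0,0,0,0,-40,0]'
python3 - <<'E'
from h import *
read_camera("wrist");o=get_obs(); print(o["q"].round(3),o["t"],o["eef_pos"],np.abs(o["joint_vel"]).max()); I=read_camera("wrist")[:,:,::-1]; cv2.imwrite("pics/w2.png",I); np.save("o2.npy",np.r_[o["eef_pos"],o["tool_rot"]])
E
```

```text
t: 2.82
eef_pos: [0.4904, -0.1064, 0.16]
tool_rot: [0.0, 0.991, 0.137, -0.003]
contact_force: [-0.2, -0.9, 0.4]
gripper_width: -0.001
t: 3.48
eef_pos: [0.4905, -0.1058, 0.1598]
tool_rot: [-0.001, 0.978, -0.207, -0.003]
contact_force: [0.5, 0.0, 0.0]
gripper_width: -0.0
[-0.697  0.446  1.011  2.074 -0.492  0.889 -1.393] 3.5333 [ 0.49052794 -0.10591175  0.15992032] 0.011670437776385302
```

View pics/w2.png

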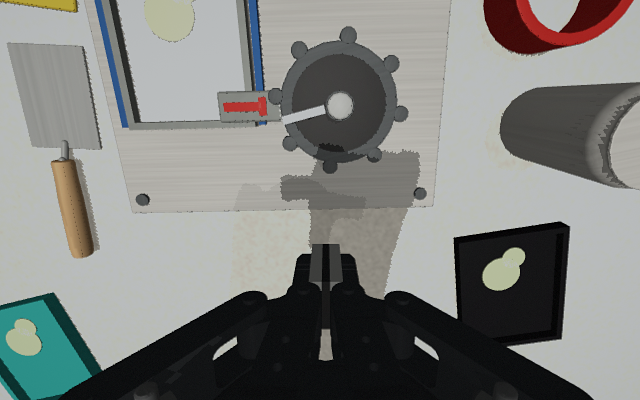

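Wrist picture: the ring is seen from above. The ribs are at (348,35), (391,63), (400,114), (374,155), (330,166), (290,143), (275,97) and (299,49). The stud top is at (340,105), the mark runs from (283,121) to (325,107), and the pointer is at (245,106). The can is at the right.

```bash
python3 - <<'E'
from h import *
a=np.load("o2.npy"); C=cam("wrist",dict(eef_pos=a[:3],tool_rot=a[3:]))
r=ray(C,[[348,35],[391,63],[400,114],[374,155],[330,166],[290,143],[275,97],[299,49]],.064)[:,:2]
c=r.mean(0); print("ring c",c, "R",np.linalg.norm(r-c,axis=1).round(4),"ang",np.degrees(np.arctan2(*(r-c).T[::-1])).round(1))
print("stud",ray(C,[[340,105]],.088))
m=ray(C,[[285,120],[325,107]],.064)[:,:2]-c; print("mark ang",np.degrees(np.arctan2(m[:,1],m[:,0])))
pt=ray(C,[[245,106]],.042)[0,:2]-c; print("pointer ang",np.degrees(np.arctan2(pt[1],pt[0])))
w=ray(C,[[133,213],[433,206]],.01); print(fit([[-.1,.205],[-.1,-.095]],w))
b=ray(C,[[127,127],[124,0],[256,0],[265,125]],.017);print("rails",b.round(4))
print("can top",ray(C,[[625,140]],.12))
E
```

```text
ring c [ 0.55328841 -0.14482131] R [0.0459 0.0459 0.0456 0.0458 0.0455 0.0453 0.046  0.046 ] ang [ -31.4  -76.4 -122.1 -166.9  148.7  103.4   59.3   12.9]
stud [[ 0.55360013 -0.1451016   0.088     ]]
mark ang [81.34462386 74.96898799]
pointer ang 67.12145549767654
(np.float64(-0.393199165581992), array([ 0.55403519, -0.14585115]), array([0.0014446, 0.0014446]))
rails [[ 0.6105  0.0328  0.017 ]
 [ 0.6934 -0.0225  0.017 ]
 [ 0.651  -0.1179  0.017 ]
 [ 0.5623 -0.08    0.017 ]]
can top [[ 0.47082798 -0.28583373  0.12      ]]
```

```bash
python3 -m handwheel '[1.6,2.6,-3,0,0,0,0, 1.6,2.6,-7,0,0,0,0, 1.6,2.6,-10.7,0,0,0,0, 1.6,2.6,-10.7,0,0,0,0, 1.6,2.6,-10.7,0,0,0,0, 1.6,2.6,-10.7,0,0,0,0]'
python3 - <<'E'
import station; from h import *
print(getattr(station,"grasp_offset",None)); print((get_obs()["eef_pos"]*100-[55.34,-14.48,0]).round(2))
read_camera("wrist");cv2.imwrite("pics/w3.png",read_camera("wrist")[:,:,::-1])
E
```

```text
t: 4.08
eef_pos: [0.5073, -0.081, 0.0546]
tool_rot: [-0.001, 0.978, -0.208, -0.002]
contact_force: [-0.0, -0.9, 0.4]
gripper_width: 0.002
0.0187
[-4.61  6.38  5.46]
```

View pics/w3.png

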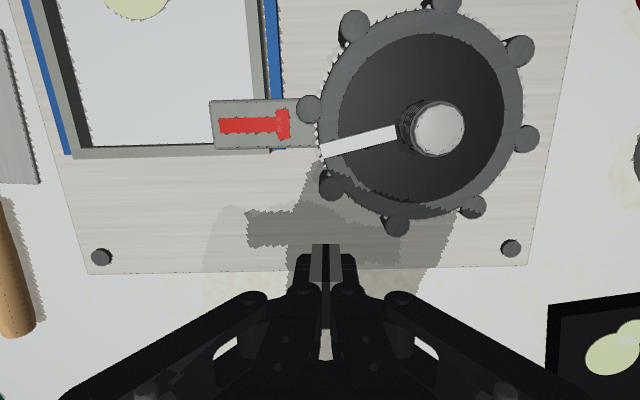

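Wrist picture: the fingertip at (326,262) stands outside the gap between the ribs at (331,185) and (397,226). I begin the first stroke.

```bash
python3 -m handwheel '[0.6,-0.8,-0.3,0,0,0,0, 1.2,-1.7,-0.3,0,0,0,0, 0.25,-2.55,-0.3,0,0,0,0, -0.6,-3.85,-0.3,0,0,0,0, -1.1,-5.25,-0.3,0,0,0,0, -1.15,-6.9,-0.3,0,0,0,0, -0.8,-8.45,-0.3,0,0,0,0, -0.8,-8.45,-0.3,0,0,0,0]'
cat > s.py <<'E'
from h import *
o=get_obs();d=o["eef_pos"]*100-[55.34,-14.48,0];print("rel",d.round(2),"r",np.hypot(d[0],d[1]).round(2),"pol",np.degrees(np.arctan2(d[1],d[0])).round(1)%360,"F",o["contact_force"].round(1),"t",round(o["t"],2))
E
python3 - <<'E'
exec(open('s.py').read())
cv2.imwrite("pics/w4.png",read_camera("wrist")[:,:,::-1])
E
```

```text
t: 4.85
eef_pos: [0.5003, -0.1696, 0.0533]
tool_rot: [-0.0, 0.978, -0.21, -0.0]
contact_force: [0.2, -0.9, 0.3]
gripper_width: 0.003
rel [-5.31 -2.48  5.33] r 5.86 pol 205.0 F [ 0.2 -0.9  0.3] t 4.85
```

View pics/w4.png

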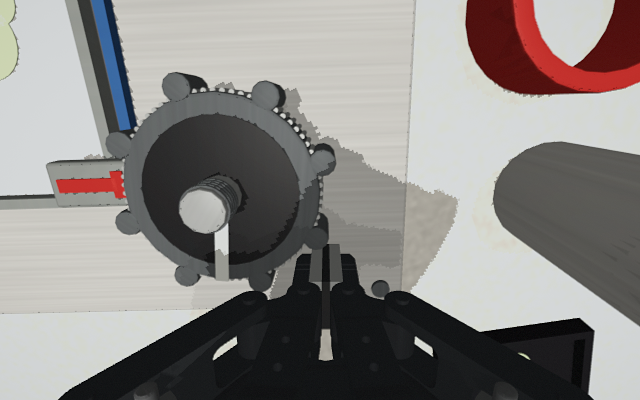

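Wrist picture: the ring turned with the finger. The mark now runs to (222,279) and the ribs are at (314,236), (261,277), (187,273), (128,221), (118,145) and (177,86). The finger at (326,262) is behind the rib at (314,236).

```bash
cat > ang.py <<'E'
from h import *
def ring(o,uv,z=.065,c=(.5534,-.1448)):
    r=ray(cam("wrist",o),uv,z)[:,:2]-c; a=np.degrees(np.arctan2(r[:,1],r[:,0]))%360
    print("R",np.hypot(*r.T).round(3),"ang",a.round(1))
E
python3 - <<'E'
from ang import *
ring(get_obs(),[[314,236],[261,277],[187,273],[128,221],[118,145],[177,86],[222,279],[222,240]])
E
```

```text
R [0.043 0.043 0.045 0.046 0.047 0.046 0.043 0.023] ang [217.8 173.3 127.   82.2  39.7 354.1 148.4 147. ]
```

```bash
python3 -m handwheel '[-1.95,-0.9,0.1,0,0,0,0, -2.2,2.5,0.1,0,0,0,0, -2.2,6,0.1,0,0,0,0, 0.5,8.1,0.1,0,0,0,0, 3.15,10.2,0.1,0,0,0,0, 3.15,10.2,0.1,0,0,0,0, 3.15,10.2,0.1,0,0,0,0]'; python3 s.py
```

```text
t: 5.48
eef_pos: [0.5337, -0.0633, 0.054]
tool_rot: [-0.001, 0.978, -0.207, 0.0]
contact_force: [0.1, -0.4, -0.4]
gripper_width: 0.003
rel [-1.97  8.15  5.4 ] r 8.38 pol 103.6 F [ 0.1 -0.4 -0.4] t 5.48
```

```bash
python3 -m handwheel '[0.2,-1.25,0,0,0,0,0, 0.4,-2.55,0,0,0,0,0, -0.95,-3.1,0,0,0,0,0, -2.25,-4.2,0,0,0,0,0, -3.25,-5.6,0,0,0,0,0, -3.75,-7.25,0,0,0,0,0, -3.8,-8.85,0,0,0,0,0, -3.45,-10.2,0,0,0,0,0]'; python3 s.py
```

```text
t: 6.15
eef_pos: [0.4963, -0.1676, 0.0541]
tool_rot: [-0.001, 0.978, -0.209, -0.001]
contact_force: [-0.7, 2.2, -0.3]
gripper_width: 0.002
rel [-5.71 -2.28  5.41] r 6.15 pol 201.8 F [-0.7  2.2 -0.3] t 6.15
```

```bash
cat > mark.py <<'E'
from h import *
import sys
def mark(turn):
    o=get_obs(); C=cam("wrist",o); I=read_camera("wrist").astype(np.float32).min(2)
    a=np.radians(np.arange(0,360,1.)); rr=np.arange(.024,.039,.002)
    X=np.stack([.5534+rr[:,None]*np.cos(a),-.1448+rr[:,None]*np.sin(a),np.full((len(rr),360),.064+.005*turn)],-1).reshape(-1,3)
    uv=proj(C,X).astype(np.float32).reshape(len(rr),360,2)
    v=np.median(cv2.remap(I,uv[...,0],uv[...,1],cv2.INTER_LINEAR),0); k=cv2.GaussianBlur(np.tile(v,3)[None],(9,1),0)[0][360:720]
    i=int(k.argmax()); print("mark",i,"val",k[i].round(),"med",np.median(k).round(),"rel pointer",(i-67.5+180)%360-180)
mark(float(sys.argv[1]))
E
python3 -m handwheel '[-1.75,-0.8,0.1,0,0,0,0, -2.0,2.5,0.1,0,0,0,0, -2.0,5.7,0.1,0,0,0,0, 0.7,7.7,0.1,0,0,0,0, 3.4,9.6,0.1,0,0,0,0, 3.4,9.6,0.1,0,0,0,0, 3.4,9.6,0.1,0,0,0,0]'; python3 s.py; python3 mark.py 0.5
```

```text
t: 6.73
eef_pos: [0.5311, -0.072, 0.0552]
tool_rot: [-0.001, 0.978, -0.208, -0.0]
contact_force: [-1.0, -0.5, -0.7]
gripper_width: -0.002
rel [-2.23  7.28  5.52] r 7.62 pol 107.0 F [-1.  -0.5 -0.7] t 6.73
mark 236 val 212.0 med 41.0 rel pointer 168.5
```

```bash
python3 -m handwheel '[0.5,-0.9,0,0,0,0,0, 0.95,-1.65,0,0,0,0,0, -0.65,-2.25,0,0,0,0,0, -2,-3.3,0,0,0,0,0, -3,-4.75,0,0,0,0,0, -3.5,-6.4,0,0,0,0,0, -3.55,-8,0,0,0,0,0, -3,-9.7,0,0,0,0,0]'; python3 s.py
```

```text
t: 7.45
eef_pos: [0.4968, -0.1722, 0.0551]
tool_rot: [-0.001, 0.978, -0.211, -0.002]
contact_force: [-0.4, 0.3, -0.2]
gripper_width: 0.004
rel [-5.66 -2.74  5.51] r 6.29 pol 205.8 F [-0.4  0.3 -0.2] t 7.45
```

```bash
python3 -m handwheel '[-1.6,-0.7,0.1,0,0,0,0, -1.85,2.8,0.1,0,0,0,0, -1.85,6.2,0.1,0,0,0,0, 0.9,8.4,0.1,0,0,0,0, 3.65,10.4,0.1,0,0,0,0, 3.65,10.4,0.1,0,0,0,0, 3.65,10.4,0.1,0,0,0,0]'; python3 s.py; python3 mark.py 0.7
```

```text
t: 8.03
eef_pos: [0.5347, -0.0687, 0.0562]
tool_rot: [-0.001, 0.978, -0.21, -0.002]
contact_force: [-0.9, -0.4, -0.9]
gripper_width: -0.001
rel [-1.87  7.61  5.62] r 7.84 pol 103.8 F [-0.9 -0.4 -0.9] t 8.03
mark 324 val 210.0 med 37.0 rel pointer -103.5
```

```bash
python3 -m handwheel '[0.4,-1,0,0,0,0,0, 0.75,-1.9,0,0,0,0,0, -1.05,-2.6,0,0,0,0,0, -2.35,-3.65,0,0,0,0,0, -3.35,-5.05,0,0,0,0,0, -3.85,-6.7,0,0,0,0,0, -3.85,-8.4,0,0,0,0,0, -3.2,-10.2,0,0,0,0,0]'; python3 s.py
```

```text
t: 8.75
eef_pos: [0.498, -0.1742, 0.0561]
tool_rot: [-0.001, 0.977, -0.213, -0.004]
contact_force: [-1.5, 0.3, -0.4]
gripper_width: -0.001
rel [-5.54 -2.94  5.61] r 6.27 pol 208.0 F [-1.5  0.3 -0.4] t 8.75
```

```bash
python3 -m handwheel '[-1.65,-0.75,0.1,0,0,0,0, -1.95,2.9,0.1,0,0,0,0, -1.95,6.4,0.1,0,0,0,0, 0.9,8.6,0.1,0,0,0,0, 3.75,10.6,0.1,0,0,0,0, 3.75,10.6,0.1,0,0,0,0, 3.75,10.6,0.1,0,0,0,0]'; python3 s.py; python3 mark.py 1
```

```text
t: 9.33
eef_pos: [0.5369, -0.069, 0.0572]
tool_rot: [-0.001, 0.977, -0.213, -0.003]
contact_force: [-0.7, -0.6, -0.2]
gripper_width: 0.001
rel [-1.65  7.58  5.72] r 7.75 pol 102.3 F [-0.7 -0.6 -0.2] t 9.33
mark 59 val 213.0 med 37.0 rel pointer -8.5
```

```bash
python3 -m handwheel '[0.15,-1,0,0,0,0,0, 0.3,-1.95,0,0,0,0,0, -1.25,-2.55,0,0,0,0,0, -2.6,-3.6,0,0,0,0,0, -3.55,-5.05,0,0,0,0,0, -4.05,-6.65,0,0,0,0,0, -4.05,-8.4,0,0,0,0,0, -3.4,-10.15,0,0,0,0,0]'; python3 s.py
```

```text
t: 10.05
eef_pos: [0.4978, -0.1742, 0.0571]
tool_rot: [-0.001, 0.976, -0.216, -0.005]
contact_force: [-0.6, -0.0, -0.4]
gripper_width: -0.001
rel [-5.56 -2.94  5.71] r 6.29 pol 207.9 F [-0.6 -0.  -0.4] t 10.05
```

```bash
python3 -m handwheel '[-1.65,-0.75,0.1,0,0,0,0, -1.95,2.9,0.1,0,0,0,0, -1.95,6.4,0.1,0,0,0,0, 0.9,8.6,0.1,0,0,0,0, 3.75,10.6,0.1,0,0,0,0, 3.75,10.6,0.1,0,0,0,0, 3.75,10.6,0.1,0,0,0,0]'; python3 s.py; python3 mark.py 1.2
```

```text
t: 10.63
eef_pos: [0.5363, -0.0692, 0.0583]
tool_rot: [-0.001, 0.976, -0.216, -0.004]
contact_force: [0.0, -1.2, -0.4]
gripper_width: -0.003
rel [-1.71  7.56  5.83] r 7.75 pol 102.7 F [ 0.  -1.2 -0.4] t 10.63
mark 149 val 162.0 med 38.0 rel pointer 81.5
```

```bash
python3 -m handwheel '[0.15,-1,0,0,0,0,0, 0.3,-1.95,0,0,0,0,0, -1.2,-2.55,0,0,0,0,0, -2.55,-3.6,0,0,0,0,0, -3.5,-5.05,0,0,0,0,0, -4,-6.65,0,0,0,0,0, -4,-8.4,0,0,0,0,0, -3.3,-10.2,0,0,0,0,0]'; python3 s.py
```

```text
t: 11.35
eef_pos: [0.4981, -0.1748, 0.0581]
tool_rot: [-0.001, 0.976, -0.219, -0.007]
contact_force: [-0.4, -0.1, -0.7]
gripper_width: 0.002
rel [-5.53 -3.    5.81] r 6.29 pol 208.4 F [-0.4 -0.1 -0.7] t 11.35
```

```bash
python3 -m handwheel '[-1.65,-0.75,0.1,0,0,0,0, -1.95,2.9,0.1,0,0,0,0, -1.95,6.4,0.1,0,0,0,0, 0.9,8.6,0.1,0,0,0,0, 3.75,10.6,0.1,0,0,0,0, 3.75,10.6,0.1,0,0,0,0, 3.75,10.6,0.1,0,0,0,0]'; python3 s.py; python3 mark.py 1.5
```

```text
t: 11.93
eef_pos: [0.5366, -0.0697, 0.0593]
tool_rot: [-0.001, 0.976, -0.219, -0.006]
contact_force: [-0.4, -1.1, -0.6]
gripper_width: -0.0
rel [-1.68  7.51  5.93] r 7.7 pol 102.6 F [-0.4 -1.1 -0.6] t 11.93
mark 239 val 213.0 med 38.0 rel pointer 171.5
```

```bash
python3 -m handwheel '[0.15,-1,0,0,0,0,0, 0.3,-1.95,0,0,0,0,0, -1.2,-2.5,0,0,0,0,0, -2.55,-3.6,0,0,0,0,0, -3.5,-5,0,0,0,0,0, -4,-6.6,0,0,0,0,0, -4,-8.35,0,0,0,0,0, -3.3,-10.2,0,0,0,0,0]'; python3 s.py
python3 -m handwheel '[-1.65,-0.75,0.1,0,0,0,0, -1.95,2.9,0.1,0,0,0,0, -1.95,6.4,0.1,0,0,0,0, 0.9,8.6,0.1,0,0,0,0, 3.75,10.6,0.1,0,0,0,0, 3.75,10.6,0.1,0,0,0,0, 3.75,10.6,0.1,0,0,0,0]'; python3 s.py; python3 mark.py 1.7
```

```text
t: 12.65
eef_pos: [0.4984, -0.1751, 0.0591]
tool_rot: [-0.001, 0.975, -0.222, -0.008]
contact_force: [-0.4, 0.3, -0.5]
gripper_width: 0.0
rel [-5.5  -3.03  5.91] r 6.28 pol 208.9 F [-0.4  0.3 -0.5] t 12.65
t: 13.23
eef_pos: [0.5369, -0.0701, 0.0602]
tool_rot: [-0.001, 0.975, -0.221, -0.008]
contact_force: [-0.1, 0.1, -0.5]
gripper_width: 0.004
rel [-1.65  7.47  6.02] r 7.65 pol 102.5 F [-0.1  0.1 -0.5] t 13.23
mark 330 val 213.0 med 37.0 rel pointer -97.5
```

```bash
python3 -m handwheel '[0.15,-1,0,0,0,0,0, 0.3,-1.95,0,0,0,0,0, -1.2,-2.5,0,0,0,0,0, -2.55,-3.6,0,0,0,0,0, -3.5,-5,0,0,0,0,0, -4,-6.6,0,0,0,0,0, -4,-8.35,0,0,0,0,0, -3.2,-10.4,0,0,0,0,0]'; python3 s.py
python3 -m handwheel '[-1.7,-0.8,0.1,0,0,0,0, -2,2.5,0.6,0,0,0,0, -2,5.5,2,0,0,0,0, -2,5.5,5,0,0,0,0, -2,5.5,8,0,0,0,0, -2,5.5,8,0,0,0,0, -2,5.5,8,0,0,0,0]'; python3 s.py; python3 mark.py 2;  python3 - <<'E'
from h import *
o=get_obs();np.save("o5.npy",np.r_[o["eef_pos"],o["tool_rot"]]);cv2.imwrite("pics/w5.png",read_camera("wrist")[:,:,::-1])
E
```

```text
t: 13.95
eef_pos: [0.4996, -0.1773, 0.06]
tool_rot: [-0.001, 0.974, -0.224, -0.01]
contact_force: [1.1, -0.1, -0.3]
gripper_width: 0.002
rel [-5.38 -3.25  6.  ] r 6.29 pol 211.1 F [ 1.1 -0.1 -0.3] t 13.95
t: 14.53
eef_pos: [0.4796, -0.1244, 0.1414]
tool_rot: [-0.002, 0.974, -0.226, -0.009]
contact_force: [-0.5, 0.2, 0.5]
gripper_width: 0.001
rel [-7.38  2.04 14.14] r 7.66 pol 164.5 F [-0.5  0.2  0.5] t 14.53
mark 66 val 192.0 med 63.0 rel pointer -1.5
```

View pics/w5.png

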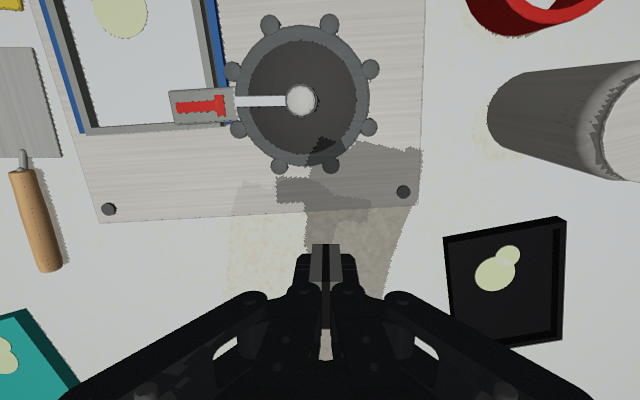

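Wrist picture: the white mark at (260,101) points straight at the red pointer at (200,105), and the ring angle reads about −1.5° from two full turns. The panel is still in place, with its robot-side rim running from (85,133) to (225,122). Next I work out the push.

```bash
cat > jig.py <<'E'
from h import *
c=np.array([.5534,-.1448]); th=-.393; Rj=np.array([[np.cos(th),-np.sin(th)],[np.sin(th),np.cos(th)]])
def toj(w): return (np.asarray(w)[...,:2]-c)@Rj
def tow(j): return c+Rj@np.asarray(j)
E
python3 - <<'E'
from jig import *
a=np.load("o5.npy"); o=dict(eef_pos=a[:3],tool_rot=a[3:]); C=cam("wrist",o)
print("rim",toj(ray(C,[[85,135],[170,127]],.024)).round(4),"rail end",toj(ray(C,[[80,133]],.017)),"corners",toj(ray(C,[[103,222],[421,205]],.01)).round(4))
e=get_obs()["eef_pos"]
for j in ([-.045,.13],[.031,.13]):
    print(j,((tow(j)-e[:2])*100).round(2))
print(e,"z to .016:",100*(.016-e[2]), "10mm step",Rj[:,0])
E
```

```text
rim [[-0.0168  0.1808]
 [-0.0149  0.1109]] rail end [[-0.01548922  0.18976383]] corners [[-0.0978  0.1994]
 [-0.0997 -0.0967]]
[-0.045, 0.13] [ 8.31 11.6 ]
[0.031, 0.13] [15.33  8.69]
[ 0.47849417 -0.12349988  0.13972206] z to .016: -12.372206152114233 10mm step [ 0.92376433 -0.38296143]
```

```bash
python3 -m handwheel '[4,6,0,0,0,0,0, 8.3,11.6,0,0,0,0,0, 8.3,11.6,0,0,0,0,0, 8.3,11.6,-2,0,0,0,0, 8.3,11.6,-5,0,0,0,0, 8.3,11.6,-8,0,0,0,0, 8.3,11.6,-10,0,0,0,0, 8.3,11.6,-10,0,0,0,0]'
cat > j.py <<'E'
from jig import *
o=get_obs();e=o["eef_pos"];F=o["contact_force"]; print("jig mm",(toj(e)*1000).round(1),"z",(e[2]*1000).round(1),"F along x",(F[:2]@Rj).round(1),F[2].round(1),"t",round(o["t"],2))
E
python3 j.py
```

```text
t: 15.3
eef_pos: [0.5575, -0.0083, 0.0349]
tool_rot: [0.0, 0.974, -0.226, -0.015]
contact_force: [-0.1, 0.7, -0.2]
gripper_width: -0.003
jig mm [-48.5 127.6] z 34.9 F along x [-0.3  0.6] -0.2 t 15.3
```

```bash
python3 -m handwheel '[0,0,-1,0,0,0,0, 0,0,-1.9,0,0,0,0, 0,0,-1.9,0,0,0,0, 0,0,-1.9,0,0,0,0]'; python3 j.py;  python3 - <<'E'
from h import *
cv2.imwrite("pics/w6.png",read_camera("wrist")[:,:,::-1])
E
```

```text
t: 15.63
eef_pos: [0.5575, -0.0086, 0.016]
tool_rot: [0.0, 0.974, -0.226, -0.015]
contact_force: [-0.3, 0.3, -0.6]
gripper_width: 0.0
jig mm [-48.4 127.4] z 16.0 F along x [-0.4  0.2] -0.6 t 15.63
```

View pics/w6.png

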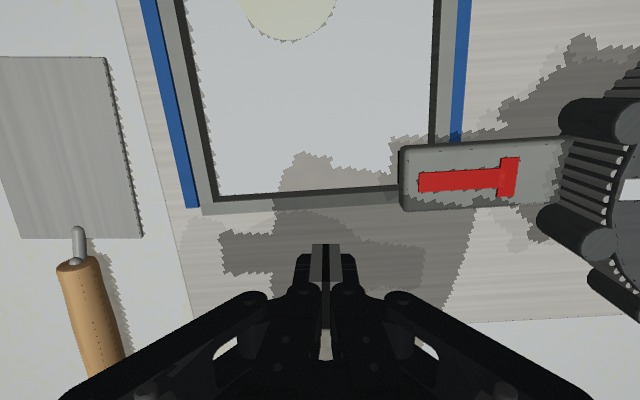

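Wrist picture: the shut fingertip at (326,262) stands on the plate behind the middle of the panel's robot-side rim at (320,198). The clamp arm's end at (400,175) is clear to the right. I push.

```bash
python3 -m handwheel '[0.8,-0.3,0,0,0,0,0, 1.55,-0.65,0,0,0,0,0, 2.3,-0.95,0,0,0,0,0, 3.1,-1.3,0,0,0,0,0, 3.9,-1.6,0,0,0,0,0, 4.7,-1.95,0,0,0,0,0, 5.5,-2.3,0,0,0,0,0, 6.3,-2.6,0,0,0,0,0]'; python3 j.py
python3 -m handwheel '[0.2,-0.08,0,0,0,0,0, 0.4,-0.15,0,0,0,0,0, 0.5,-0.2,0,0,0,0,0, 0.6,-0.25,0,0,0,0,0, 0.6,-0.25,0,0,0,0,0, 0.6,-0.25,0,0,0,0,0]'; python3 j.py
```

```text
t: 16.35
eef_pos: [0.6206, -0.0344, 0.0166]
tool_rot: [-0.0, 0.974, -0.226, -0.016]
contact_force: [-5.1, 1.5, 5.5]
gripper_width: 0.004
jig mm [ 19.8 127.7] z 16.6 F along x [-5.3 -0.5] 5.5 t 16.35
t: 16.85
eef_pos: [0.6259, -0.0365, 0.0165]
tool_rot: [-0.001, 0.974, -0.226, -0.016]
contact_force: [-5.3, 2.1, 2.4]
gripper_width: -0.001
jig mm [ 25.5 127.8] z 16.5 F along x [-5.7 -0.1] 2.4 t 16.85
```

```bash
python3 -m handwheel '[0.1,-0.04,0,0,0,0,0, 0.2,-0.08,0,0,0,0,0, 0.3,-0.12,0,0,0,0,0, 0.4,-0.16,0,0,0,0,0, 0.4,-0.16,0,0,0,0,0]'; python3 j.py; python3 -m handwheel '[0.1,-0.04,0,0,0,0,0, 0.2,-0.08,0,0,0,0,0, 0.2,-0.08,0,0,0,0,0]'; python3 j.py
python3 - <<'E'
from h import *
o=get_obs();np.save("o7.npy",np.r_[o["eef_pos"],o["tool_rot"]]);cv2.imwrite("pics/w7.png",read_camera("wrist")[:,:,::-1])
E
```

```text
t: 17.27
eef_pos: [0.6295, -0.0378, 0.0165]
tool_rot: [-0.001, 0.974, -0.226, -0.017]
contact_force: [-4.2, 2.7, 3.8]
gripper_width: -0.001
jig mm [ 29.3 128. ] z 16.5 F along x [-4.9  0.9] 3.8 t 17.27
t: 17.52
eef_pos: [0.6307, -0.0382, 0.0165]
tool_rot: [-0.001, 0.974, -0.226, -0.018]
contact_force: [-5.0, 2.1, 3.4]
gripper_width: 0.0
jig mm [ 30.6 128.1] z 16.5 F along x [-5.4  0. ] 3.4 t 17.52
```

View pics/w7.png

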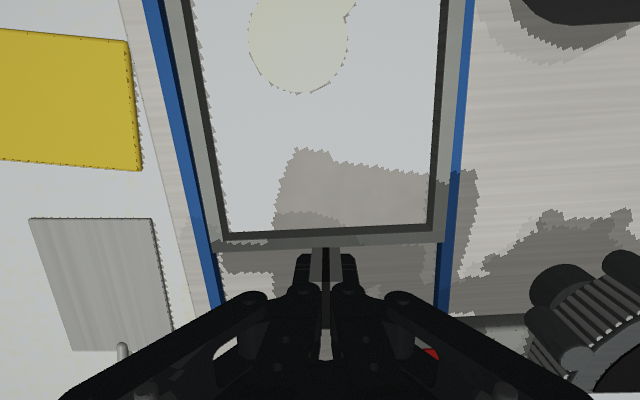

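Wrist picture: the fingertip at (326,250) is against the panel's near rim at (320,242), and the panel sits straight between the rails at (200,250) and (455,200). The end stop is out of view, so I push on until the force rises.

```bash
python3 -m handwheel '[0.1,-0.04,0,0,0,0,0, 0.2,-0.08,0,0,0,0,0, 0.2,-0.08,0,0,0,0,0]'; python3 j.py; python3 -m handwheel '[0.1,-0.04,0,0,0,0,0, 0.2,-0.08,0,0,0,0,0, 0.2,-0.08,0,0,0,0,0]'; python3 j.py
```

```text
t: 17.82
eef_pos: [0.6309, -0.0382, 0.0164]
tool_rot: [-0.002, 0.974, -0.226, -0.02]
contact_force: [-9.0, 4.2, 8.2]
gripper_width: 0.0
jig mm [ 30.8 128.2] z 16.4 F along x [-9.9  0.4] 8.2 t 17.82
t: 18.07
eef_pos: [0.6309, -0.0381, 0.0162]
tool_rot: [-0.002, 0.974, -0.226, -0.022]
contact_force: [-9.0, 4.4, 6.7]
gripper_width: -0.002
jig mm [ 30.7 128.2] z 16.2 F along x [-10.    0.6] 6.7 t 18.07
```

The finger stalled at jig x 30.7 mm (31 expected at the stop), and the force doubled to 10 N, so the panel is at the stop. I back off and rise.

```bash
python3 -m handwheel '[-0.5,0.2,0,0,0,0,0, -1.2,0.5,0,0,0,0,0, -2,0.8,0,0,0,0,0, -2,0.8,3,0,0,0,0, -2,0.8,7,0,0,0,0, -2,0.8,11,0,0,0,0, -2,0.8,15,0,0,0,0, -2,0.8,15,0,0,0,0]'
python3 -m handwheel '[0,0,2,0,0,0,0, 0,0,5,0,0,0,0, 0,0,5,0,0,0,0, 0,0,5,0,0,0,0]'; python3 j.py; python3 mark.py 2
python3 - <<'E'
from h import *
o=get_obs();np.save("o8.npy",np.r_[o["eef_pos"],o["tool_rot"]]);cv2.imwrite("pics/w8.png",read_camera("wrist")[:,:,::-1])
E
```

```text
t: 18.73
eef_pos: [0.6149, -0.0317, 0.1738]
tool_rot: [-0.003, 0.974, -0.226, -0.016]
contact_force: [1.4, 0.1, 0.1]
gripper_width: -0.001
t: 19.07
eef_pos: [0.6157, -0.0319, 0.2253]
tool_rot: [-0.004, 0.974, -0.226, -0.014]
contact_force: [-0.7, -0.4, -1.0]
gripper_width: 0.001
jig mm [ 14.3 128.2] z 225.3 F along x [-0.5 -0.6] -1.0 t 19.07
mark 65 val 178.0 med 30.0 rel pointer -2.5
```

View pics/w8.png

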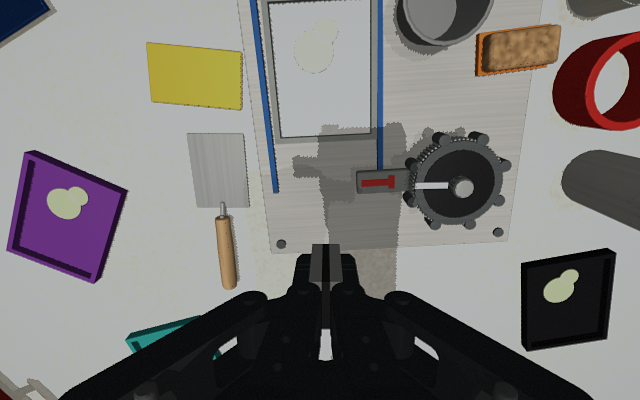

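Wrist picture: the ring mark at (430,185) points at the pointer at (377,182). The panel's near rim runs from (283,138) to (375,133), and the bystanders stand where they were. The stop lies just above the frame, so I go forward for a look at the gap.

```bash
python3 -m handwheel '[3,-1.2,0,0,0,0,0, 6,-2.5,0,0,0,0,0, 8,-3.3,0,0,0,0,0, 8,-3.3,0,0,0,0,0, 8,-3.3,0,0,0,0,0]' | head -2
python3 - <<'E'
from jig import *
a=np.load("o8.npy"); C=cam("wrist",dict(eef_pos=a[:3],tool_rot=a[3:])); print("near rim",toj(ray(C,[[283,138],[375,133]],.024)).round(4))
read_camera("wrist"); o=get_obs();I=read_camera("wrist")[:,:,::-1];cv2.imwrite("pics/w9.png",cv2.resize(I[0:260,220:520],None,fx=2,fy=2,interpolation=cv2.INTER_CUBIC)); np.save("o9.npy",np.r_[o["eef_pos"],o["tool_rot"]])
E
```

```text
t: 19.58
eef_pos: [0.694, -0.065, 0.2209]
near rim [[0.0479 0.1711]
 [0.0469 0.0724]]
```

View pics/w9.png

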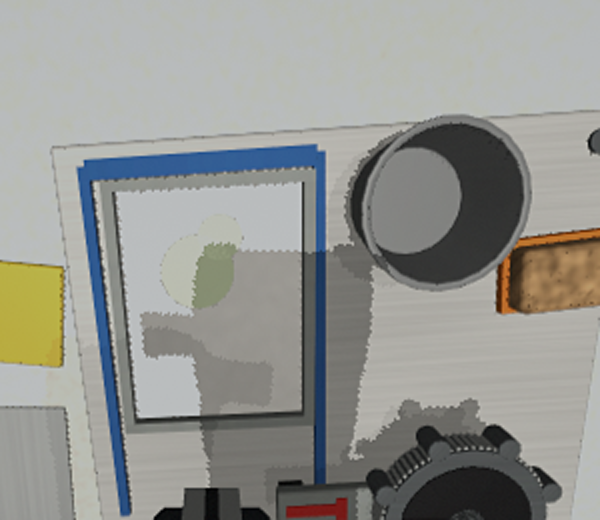

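Crop: the panel's front rim at (205,178) lies flush against the blue end stop, with no plate visible between them. The cup at (445,200) and the sanding block stand untouched, and the arm is in free air. I hand in.

```bash
python3 -c "
from station import *
print(hand_in())"
```

```text
the job is handed in; nothing more can be done
None
```

I loosened the ring by two full turns with the shut fingertip, in 8 strokes of about 90° on its ribs. I then pushed the panel along its channel to the end stop, backed off and handed in at about 19.6 s. `hand_in()` gave no verdict.

**Last checks:**
- **Ring:** the white mark read −1.5° to −2.5° from the red pointer, and stayed there after the push. The limit is about 31°.
- **Panel:** the finger stalled at jig x 30.7 mm, against 31 mm expected, and the push force doubled to about 10 N. The final close crop shows the front rim flush with the blue stop and the panel straight between its rails.
- **Bystanders:** those I could see in the last pictures look unmoved. I checked this by eye only, and the hardener bottle was not clearly in view.
- **Arm:** it was in free air, at a height of about 220 mm.

**Disagreements:**
- A single-view ray put the panel's near rim at jig x of about 47 mm, against the nominal 42 mm. The same method also read 1–3 mm high before the push, and I put this down to calibration and slight tool tilt. I trusted the stall and the picture instead.
- The first ring-centre estimates differed by about 5 mm. I replaced them with a closer view before touching the ring.

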